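# Knock a stuck mortar prism out of its mould

### The job

The mortar test prism is stuck in the steel mould on the sloping stand. Take the push bar, put its rod through the hole in the mould's back plate and push the prism from behind, down the slope, until it is completely out of the mould and lies in the stand's tray; then take the bar out and lay it down on the bench clear of the stand. Leave the other things round it, such as the weight, the tape and the tin, where they are.

Things in the scene. Friction and masses are not known exactly. Their poses are not given: they have to be found in the camera images.
- stand: fixed demoulding stand: grey base 200 x 90 x 12 mm under a steel channel sloping 35 degrees from level. Origin: centre of the underside; x level, from the slope's low end to its high end; z up. The channel's centre line lies at y = 0 and rises along (0.819, 0, 0.574). From low to high: end stop, open tray 80 mm long, closed mould 65 mm long (59 mm square outside), back plate 8 mm thick
- hole (a point): centre of the round access hole, 32 mm wide, at the outer (high) face of the back plate; on the channel's centre line, 60 mm along x and 130 mm above the stand's origin. The prism's rear face is 11 mm inside this point
- mouth (a point): point on the channel's centre line at the low end of the mould, where the tray begins, 73 mm down the slope from the hole's outer face. An 18 mm high spring housing stands on the mould's top; a sprung rubber pad beneath it grips the prism: pushing takes about 10 to 20 N until the prism has left the pad, after that friction may still hold it on the slope
- tray_end (a point): point on the channel's centre line at the inner face of the tray's end stop, 80 mm down the slope from the mouth
- prism: grey mortar prism, 44 x 44 x 60 mm, 0.18 to 0.36 kg. Origin at its middle, x along its 60 mm length, up the slope. At the start it sits wholly inside the mould, its low face 2 mm up from the mouth. When it rests against the end stop its middle is 30 mm up the slope from tray_end.
- push_bar: loose push bar, 195 mm long, 0.22 kg, lying flat on the bench: a black square handle 30 x 30 x 80 mm and a steel rod 14 mm thick that stands out 115 mm from its end. Origin in the middle of the handle (15 mm above the bench when lying), x along the bar to the rod's tip, z up. It balances about 14 mm in front of the origin.
- push_bar_tip (a point): centre of the rod's free end, 155 mm from the handle's middle
- weight: loose bystander: brass weight with a knob, beside the stand, 36 mm wide, 40 mm high, upright; origin in the centre of its underside
- tape: loose bystander: black roll of tape, 59 mm wide, 19 mm high, lying flat; origin in the centre of its underside
- tin: loose bystander: the round white lidded tin nearest the push bar (two like it stand farther back), 64 mm wide, 34 mm high; origin in the centre of its underside

How it is judged:
By the outcome, as a careful person would: the job done as asked, in the order asked, and still so for the second after the job is handed in, with the robot touching nothing.
It also fails if it takes over 51 s, if anything falls off the work surface, if the arm or the gripper's body presses on something with over 40 N, if the wrist force passes 120 N, or if a joint passes its speed limit or range.

### The arm

A 6-joint arm with a two-finger parallel gripper is mounted at the origin on a cart in front of the work surface, level with it; the furniture and walls round the work are solid. World frame = base frame: x ahead of the robot, y to its left, z up, the work surface at z = 0. Lengths are in m, angles in degrees, forces in N, time in s.
With the tool pointing down it reaches from about 0.425 to 0.925 m from the base axis. Payload 12.5 kg.
Tool frame: the origin (TCP) lies midway between the tips of the shut fingers; the grasp point (between the pads) lies 19 mm behind it; x points along the fingers, y is the direction in which the jaws open and shut, and the axes are right-handed (so a half turn about x gives the same grasp; the last joint's range is limited). The gripper opens to 85 mm and grips with 20 to 120 N. Pads are 22 mm wide; open, the fingers measure 114 mm over their backs; the gripper's body (76 mm by 85 mm) begins 54 mm behind the grasp point. The pads swing forward as they close: fully open they stand 13 mm farther back than shut.
Start: joints at [57.72, 28.126, 89.318, -0, 62.55, -6.05], TCP at [0.276, 0.561, 0.231] pointing down, gripper open.
Joint ranges: [-177.58, 177.58], [-47.91, 125.51], [2.72, 160], [-65.01, 245.01], [3.68, 167.84], [-153.87, 153.87]. Speed limits (degrees/s): [127.2, 127.2, 159.86, 180, 180, 180].

### API

Orientations are given as a 3x3 rotation matrix whose columns are the frame's x, y, z axes.
In Python, from bench import arm gives the robot as it stands.
- The arm moves only by the tool step_arm, never from a script. Its argument "plan" is one flat list of numbers, 7 for each row, row after row: the turn, a rotation vector about the tool's x, y, z in rad, then the shift along the tool's x, y, z in m, then the opening, from 0 (shut) to 1 (fully open). In form: [rx, ry, rz, dx, dy, dz, claw, rx, ry, rz, dx, dy, dz, claw, ...]. A call has 1 to 8 rows; each row shifts and turns the commanded pose from where the row before left it, along the tool's axes as they then stand; what a row does not reach is not made up. A row lasts 1/12 s, in which the tool goes at most 41.7 mm and 7.16 degrees, less where a joint would pass 70% of its speed; a pose out of reach is approached as far as the arm can. A call is refused whole if a number of a shift passes 0.0417 or a number of a turn 0.125, either way. A call with a gripper value outside its range is refused whole. The fingers move at their own pace and stop on an object; the grip force is fixed at half the most. Time passes only in rows, so rows that do not move let the fingers close. It gives the time, the measured TCP pose, the force and the opening at its end, in the units of the state.
- arm.get_obs(): the state, without advancing time (a new reading comes with each control period).
- arm.capture(name): name is "side" or "top" or "wrist"; returns a dict with "img" (420x560x3 uint8, blue, green, red), "K" (3x3 intrinsics, pixels), "D" ([k1, k2, p1, p2, k3] as OpenCV has them; the pictures are not rectified), "pose" (4x4, takes a point from camera to world coordinates); the wrist camera has in their place "mount" (4x4, takes a point from camera to tool coordinates, whose origin is the TCP and whose axes are the tool frame's). Camera axes: x right, y down, z forward; pixel columns grow to the right and rows downward; lengths in m; the calibration is good to about 2 mm. A picture is of the moment at which its call begins: read the wrist's pose just before it. There is no depth.
- arm.sign_off(): hands the job in, once; it reports no verdict.
The state is a dict: "time_s": time; "joints": joint angles; "dq": joint speeds; "joint_efforts": joint torques, N m; "tcp_pos": TCP position; "tool_rot": TCP orientation; "force": force on the tool from outside, world axes, zero at the start; "torque": the same for the moment, N m; "opening": finger opening in m.
Only numpy, scipy, OpenCV 4.12 (cv2) and the standard library are available. Lean on these libraries where they do the work, as an engineer would, in place of code of your own. Each camera call takes 0.05 s, during which the arm holds its last target. There are 200 camera calls.

## Working session

There is one attempt and no reset: what is moved stays moved. The work goes in short steps, Python scripts to look and compute and a tool call to move; the robot and the scene stay as the last step left them, time stands still between calls to the robot, and variables do not carry over. Pictures are saved under pics/ and viewed, about 8 in all and at most 12, crops included, and the job is handed in when it is done.

Besides the shell and the picture viewer there is one more tool, called after ">>>" as name(argument=value, ...) on one line, values as JSON. step_arm: Moves the arm, as the interface text tells. Its arguments: {"type":"object","properties":{"plan":{"type":"array","items":{"type":"number"}}},"required":["plan"]}

```bash
mkdir -p pics; ls; python3 - <<'E'
from bench import arm
import cv2,pickle
d={}
for n in("side","top"):
    c=arm.capture(n);d[n]=c;cv2.imwrite(f"pics/{n}0.png",c["img"])
    print(n,c["K"],c["D"],c["pose"])
o=arm.get_obs();print(o)
c=arm.capture("wrist");print(c["mount"],c["K"],c["D"])
pickle.dump(d,open("c0.pkl","wb"))
E
```

```text
pics
side [[524.39884447   0.         268.31347247]
 [  0.         524.39884447 207.05864177]
 [  0.           0.           1.        ]] [-0.00860924  0.          0.          0.          0.        ] [[-0.99941455  0.00218887 -0.03414321  0.57579114]
 [ 0.02726643  0.65375971 -0.75621081  0.44758072]
 [ 0.02066621 -0.75669905 -0.65343665  0.77197732]
 [ 0.          0.          0.          1.        ]]
top [[512.15747642   0.         279.85267716]
 [  0.         512.15747642 215.9934656 ]
 [  0.           0.           1.        ]] [0.06544239 0.         0.         0.         0.        ] [[ 0.02544962 -0.99428293  0.10370036  0.42855465]
 [-0.99954563 -0.02363306  0.01870875 -0.33527015]
 [-0.01615103 -0.10412938 -0.99443261  1.18885745]
 [ 0.          0.          0.          1.        ]]
{'time_s': 0.1, 'joints': array([ 5.77213276e+01,  2.81612954e+01,  8.93462684e+01,  1.84396846e-03,
        6.25485781e+01, -6.05082583e+00]), 'dq': array([ 0.04994476, -0.05108794, -0.06073262,  0.09148791, -0.13102621,
       -0.02441013]), 'joint_efforts': array([ 1.44498019e-03, -6.19448733e+01, -
[... 230 characters left out ...]
8.97036728e-01, -4.41955255e-01],
       [-9.99999520e-01, -9.71393127e-04, -1.31673748e-04]]), 'force': array([ 0.53141061,  0.70319565, -0.29962449]), 'torque': array([ 0.04046055, -0.0205976 ,  0.04213031]), 'opening': 0.08543242129066647}
[[ 4.75403992e-05 -3.29764939e-01  9.44063071e-01 -1.40818966e-01]
 [ 9.99999827e-01  5.69295389e-04  1.48499896e-04 -4.78843825e-04]
 [-5.86420813e-04  9.44062901e-01  3.29764909e-01 -8.36214375e-02]
 [ 0.00000000e+00  0.00000000e+00  0.00000000e+00  1.00000000e+00]] [[345.36397565   0.         280.81917559]
 [  0.         345.36397565 204.84202854]
 [  0.           0.           1.        ]] [-0.02210299  0.          0.          0.          0.        ]
```

View pics/side0.png

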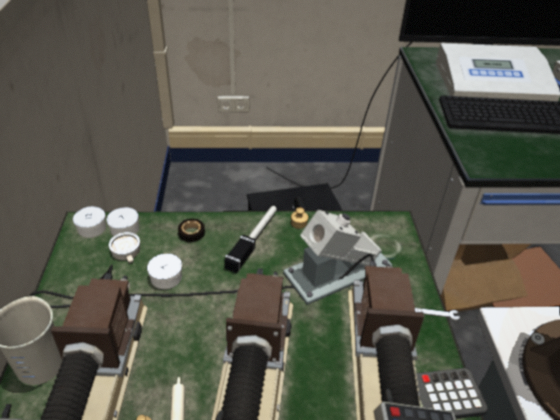

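View pics/top0.png

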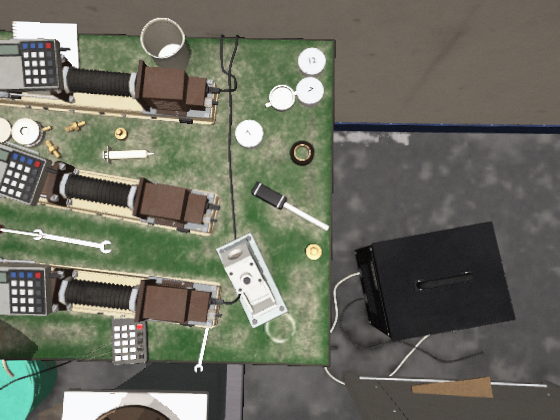

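The side and top views show the push bar (top: handle about (268,196), tip (328,228)) and the stand (top: base corners about (218,247) to (285,315)). The hole faces away from the robot, at about (318,234) in the side view. I'll take zoomed crops for accurate pixels.

```bash
python3 - <<'E'
import cv2
a=cv2.imread("pics/side0.png")[195:310,215:415];cv2.imwrite("pics/s1.png",cv2.resize(a,None,fx=4,fy=4,interpolation=cv2.INTER_CUBIC))
a=cv2.imread("pics/top0.png")[170:335,205:345];cv2.imwrite("pics/t1.png",cv2.resize(a,None,fx=3.6,fy=3.6,interpolation=cv2.INTER_CUBIC))
E
```

```text
(no output)
```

View pics/s1.png

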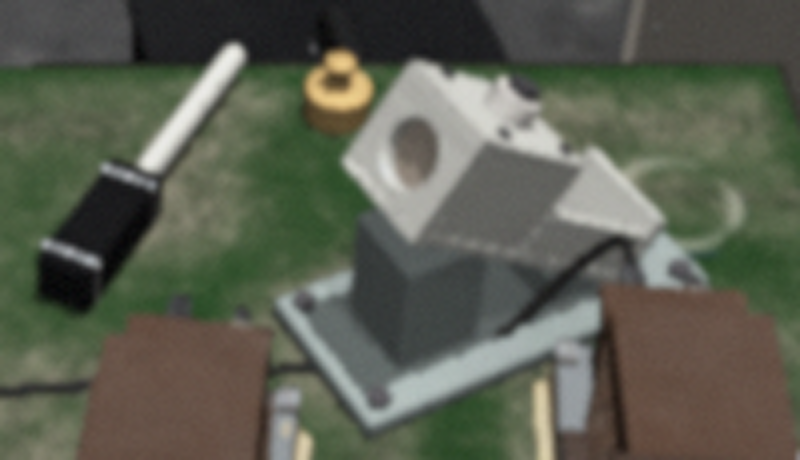

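View pics/t1.png

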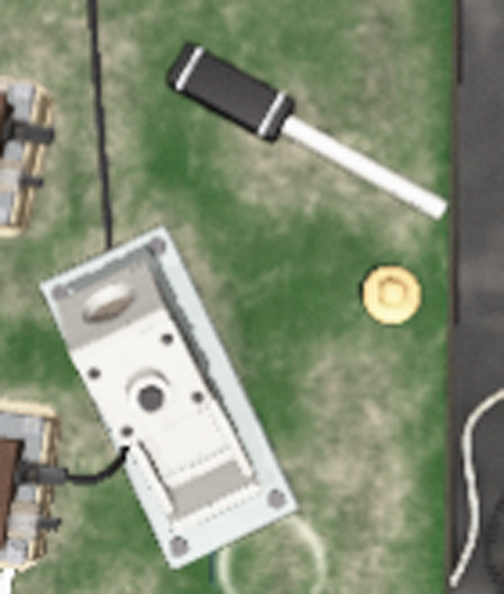

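Zoomed side crop: hole about (408,155), rod tip (236,50), handle corners (40,250), (103,163), (160,185), (100,262). Zoomed top crop: base corners (40,285), (165,228), (298,510), (175,568), hole (107,300), tip (440,210), handle corners (190,42), (167,78), (295,97), (275,140).

```bash
cat > h.py <<'E'
import numpy as np,cv2,pickle
from scipy.optimize import least_squares
d=pickle.load(open("c0.pkl","rb"))
f={"side":(4,215,195),"top":(3.6,205,170)}
def px(n,u): s,a,b=f[n]; return np.array([(u[0]+.5)/s-.5+a,(u[1]+.5)/s-.5+b])
def proj(c,P,pose=None):
    T=np.linalg.inv(c["pose"] if pose is None else pose)
    return cv2.projectPoints(np.atleast_2d(P).astype(float),cv2.Rodrigues(T[:3,:3])[0],T[:3,3],c["K"],np.array(c["D"],float))[0].reshape(-1,2)
def ray(c,p):
    n=cv2.undistortPoints(np.array([[p]],float),c["K"],np.array(c["D"],float))[0,0]
    r=c["pose"][:3,:3]@[n[0],n[1],1]; return c["pose"][:3,3],r/np.linalg.norm(r)
def tri(ps,pt):
    o1,r1=ray(d["side"],px("side",ps));o2,r2=ray(d["top"],px("top",pt))
    t=np.linalg.lstsq(np.c_[r1,-r2],o2-o1,rcond=None)[0];a=o1+t[0]*r1;b=o2+t[1]*r2
    return (a+b)/2,np.linalg.norm(a-b)
def fit(obs,x0):
    # obs: (cam, local pt, pixel); params x,y,z,yaw
    def W(q,P): c,s=np.cos(q[3]),np.sin(q[3]); return np.array([[c,-s,0],[s,c,0],[0,0,1]])@P+q[:3]
    r=lambda q:np.concatenate([proj(d[n],W(q,np.array(P)))[0]-px(n,u) for n,P,u in obs])
    s=least_squares(r,x0); return s.x,r(s.x).reshape(-1,2).round(1)
E
cat > m.py <<'E'
from h import *
for k,a,b in [("hole",(408,155),(107,300)),("tip",(236,50),(440,210)),("root",(148,170),(288,122)),("weightknob",(341,60),(391,293))]: print(k,tri(a,b))
S=[("top",(.1,.045,.012),(40,285)),("top",(.1,-.045,.012),(165,228)),("top",(-.1,-.045,.012),(298,510)),("top",(-.1,.045,.012),(175,568)),("top",(.06,0,.13),(107,300)),("side",(.06,0,.13),(408,155)),("side",(.1,-.045,.012),(276,304)),("side",(.1,.045,.012),(370,422))]
q,r=fit(S,[.5,-.3,0,.46]);print("stand",q,np.degrees(q[3]));print(r.tolist())
B=[("top",(-.04,-.015,.015),(167,80)),("top",(-.04,.015,.015),(190,42)),("top",(.04,.015,.015),(295,97)),("top",(.04,-.015,.015),(275,140)),("top",(.155,0,0),(441,210)),("side",(.155,0,0),(236,48)),("side",(-.04,-.015,.015),(98,264)),("side",(-.04,.015,.015),(40,243)),("side",(.04,.015,.015),(103,163)),("side",(.04,-.015,.015),(160,184))]
for i in range(4):
  BB=B
  if i%2:
    sw={(-.04,-.015,.015):(-.04,.015,.015),(-.04,.015,.015):(-.04,-.015,.015),(.04,-.015,.015):(.04,.015,.015),(.04,.015,.015):(.04,-.015,.015)}
    BB=[(n,sw.get(P,P) if (n=="side" or 0) else P,u) for n,P,u in B]
  if i<2:
    q,r=fit(BB,[.55,-.32,0.015,-2.0]);print("bar",q,np.degrees(q[3]));print(r.tolist())
E
python3 m.py
```

```text
hole (array([ 0.45921851, -0.22329979,  0.13044109]), np.float64(0.0015654367041621291))
tip (array([ 0.52515504, -0.42124909,  0.02105352]), np.float64(0.0004951497617915412))
root (array([ 0.57610027, -0.32327293,  0.02548346]), np.float64(0.005439797867020388))
weightknob (array([ 0.47101583, -0.39023611,  0.04068529]), np.float64(0.0007110120178617906))
stand [ 0.4039937  -0.2521582  -0.00083406  0.47578527] 27.260488037249996
[[-0.6, -0.1], [0.0, -1.3], [1.0, -0.3], [-0.7, 1.3], [0.6, 1.3], [0.5, -0.1], [-1.2, -1.1], [-0.2, 1.5]]
bar [ 0.59698779 -0.28707973  0.01662973 -2.0468893 ] -117.27811782360938
[[-0.7, 0.5], [-0.7, -0.4], [0.8, 0.9], [-0.0, 0.5], [1.1, -0.0], [-0.6, 0.9], [-2.3, 2.6], [-1.4, 2.7], [2.1, -2.7], [1.0, -3.4]]
bar [ 0.59739853 -0.28783775  0.01563994 -2.05875666] -117.95806761051489
[[-0.3, 0.1], [-0.2, -0.6], [1.1, 1.0], [0.2, 0.5], [1.1, 0.5], [-0.0, 1.3], [-16.3, -2.6], [11.8, 7.9], [15.2, 2.1], [-12.1, -7.9]]
```

```bash
cat > p.py <<'E'
import numpy as np
from scipy.spatial.transform import Rotation as Ro
from bench import arm
def go(p,R,n=None,p0=None,R0=None):
    """constant row (shift in pre-turn axes) reaching pose; prints it"""
    if p0 is None: o=arm.get_obs();p0=np.array(o["tcp_pos"]);R0=np.array(o["tool_rot"])
    r=Ro.from_matrix(R0.T@R).as_rotvec()
    for k in ([n] if n else range(1,200)):
        E=Ro.from_rotvec(r/k).as_matrix();S=np.zeros((3,3));M=np.eye(3)
        for _ in range(k): S+=M;M=M@E
        dd=np.linalg.solve(S,R0.T@(p-p0))
        if n or (np.linalg.norm(dd)<.040 and np.linalg.norm(r/k)<.12): break
    print("n",k,"row",(r/k).round(4).tolist(),dd.round(4).tolist()); return k
def down(yaw_z): # tool x down, tool z along yaw (deg)
    a=np.radians(yaw_z);z=np.array([np.cos(a),np.sin(a),0]);x=np.array([0,0,-1.]);return np.c_[x,np.cross(z,x),z]
E
python3 - <<'E'
from p import *
go(np.array([.601,-.280,.15]),down(-117.5))
E
```

```text
n 26 row [0.0613, 0.0, 0.0] [0.0031, 0.0008, 0.0386]
```

>>> step_arm(plan=[0.0613,0,0,0,0.0008,0.0386,1,0.0613,0,0,0,0.0008,0.0386,1,0.0613,0,0,0,0.0008,0.0386,1,0.0613,0,0,0,0.0008,0.0386,1,0.0613,0,0,0,0.0008,0.0386,1,0.0613,0,0,0,0.0008,0.0386,1,0.0613,0,0,0,0.0008,0.0386,1,0.0613,0,0,0,0.0008,0.0386,1])

```text
time_s: 0.82
tcp_pos: [0.5207, 0.3738, 0.231]
tool_rot: [[-0.0, 0.814, 0.581], [-0.0, 0.581, -0.814], [-1.0, -0.0, -0.0]]
force: [0.4, 1.1, -0.2]
opening: 0.0855
```

>>> step_arm(plan=[0.0613,0,0,0,0.0008,0.0386,1,0.0613,0,0,0,0.0008,0.0386,1,0.0613,0,0,0,0.0008,0.0386,1,0.0613,0,0,0,0.0008,0.0386,1,0.0613,0,0,0,0.0008,0.0386,1,0.0613,0,0,0,0.0008,0.0386,1,0.0613,0,0,0,0.0008,0.0386,1,0.0613,0,0,0,0.0008,0.0386,1])

```text
time_s: 1.48
tcp_pos: [0.647, 0.0952, 0.231]
tool_rot: [[-0.0, 0.992, 0.129], [0.0, 0.129, -0.992], [-1.0, -0.0, -0.0]]
force: [-0.4, 0.7, 0.4]
opening: 0.0855
```

>>> step_arm(plan=[0.0613,0,0,0,0.0008,0.0386,1,0.0613,0,0,0,0.0008,0.0386,1,0.0613,0,0,0,0.0008,0.0386,1,0.0613,0,0,0,0.0008,0.0386,1,0.0613,0,0,0,0.0008,0.0386,1,0.0613,0,0,0,0.0008,0.0386,1,0.0613,0,0,0,0.0008,0.0386,1,0.0613,0,0,0,0.0008,0.0386,1])

```text
time_s: 2.15
tcp_pos: [0.6272, -0.2101, 0.2309]
tool_rot: [[-0.0, 0.935, -0.353], [0.0, -0.353, -0.935], [-1.0, -0.0, -0.0]]
force: [-0.7, -0.1, 0.3]
opening: 0.0856
```

>>> step_arm(plan=[0.0613,0,0,0.01,0.0008,0.0386,1,0.0613,0,0,0.01,0.0008,0.0386,1,0,0,0,0.02,0,0,1,0,0,0,0.02,0,0,1,0,0,0,0.02,0,0,1,0,0,0,0,0,0,1,0,0,0,0,0,0,1])

```text
time_s: 2.73
tcp_pos: [0.5997, -0.2801, 0.1506]
tool_rot: [[-0.002, 0.887, -0.463], [0.001, -0.463, -0.887], [-1.0, -0.002, -0.0]]
force: [-0.7, -0.1, 0.1]
opening: 0.0852
```

```bash
python3 - <<'E'
from p import *
import cv2,pickle
o=arm.get_obs();c=arm.capture("wrist");pickle.dump((o,c),open("w1.pkl","wb"))
print(o["time_s"],o["tcp_pos"],o["tool_rot"],o["joints"])
cv2.imwrite("pics/w1.png",c["img"])
E
```

```text
2.7333 [ 0.59965891 -0.28009768  0.15064776] [[-1.72732741e-03  8.86583382e-01 -4.62565587e-01]
 [ 1.14615041e-03 -4.62564218e-01 -8.86585038e-01]
 [-9.99997851e-01 -2.06159237e-03 -2.17158053e-04]] [-3.07536750e+01  3.58173644e+01  8.83858203e+01  7.03601018e-03
  5.59154466e+01 -3.20485178e+00]
```

View pics/w1.png

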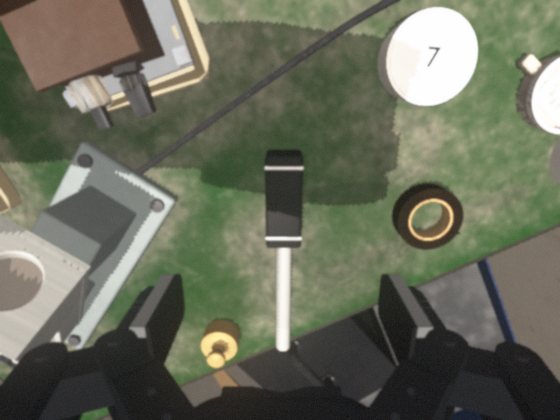

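Wrist view: the bar runs straight down the image, with the handle at (266–301, 152–246) and the tip at (283,349). The jaws straddle its line.

```bash
python3 - <<'E'
from h import *
o,c=pickle.load(open("w1.pkl","rb"))
T=np.eye(4);T[:3,:3]=o["tool_rot"];T[:3,3]=o["tcp_pos"];P=T@c["mount"]
L=np.array([(.155,0,0),(-.04,.015,.015),(-.04,-.015,.015),(.04,.015,.015),(.04,-.015,.015)])
U=np.array([(283,349),(302,152),(266,152),(301,245),(266,245)],float)
def W(q,X): a,b=np.cos(q[3]),np.sin(q[3]); return X@np.array([[a,-b,0],[b,a,0],[0,0,1]]).T+q[:3]
def r(q):return (proj(c,W(q,L),P)-U).ravel()
best=min((least_squares(lambda q:r(q) ,[.597,-.287,.015,-2.05]),),key=lambda s:s.cost)
print(best.x,np.degrees(best.x[3]),best.fun.round(1))
E
```

```text
[ 0.60157848 -0.28442379  0.01727158 -2.05253024] -117.60132003549981 [-0.  -3.1  1.9 -0.7 -1.9 -0.8  0.6  2.2 -0.5  2.1]
```

>>> step_arm(plan=[0,0,0,0.03,0.003,-0.004,1,0,0,0,0.035,0,0,1,0,0,0,0.03,0,0,1,0,0,0,0.025,0,0,1,0,0,0,0.015,0,0,1,0,0,0,0.01,0,0,1,0,0,0,0.003,0,0,1,0,0,0,0,0,0,1])

```text
time_s: 3.45
tcp_pos: [0.6049, -0.2781, 0.0039]
tool_rot: [[0.001, 0.887, -0.462], [-0.0, -0.462, -0.887], [-1.0, 0.001, -0.0]]
force: [0.0, -0.1, 0.1]
opening: 0.0854
```

>>> step_arm(plan=[0,0,0,0,0,0,0,0,0,0,0,0,0,0,0,0,0,0,0,0,0,0,0,0,0,0,0,0,0,0,0,0,0,0,0,0,0,0,0,0,0,0,0,0,0,0,0,0,0,0,0,0,0,0,0,0])

```text
time_s: 4.12
tcp_pos: [0.6048, -0.2782, 0.0042]
tool_rot: [[0.001, 0.887, -0.463], [-0.001, -0.463, -0.887], [-1.0, 0.001, -0.0]]
force: [-0.1, -0.6, 5.9]
opening: 0.0289
```

```bash
cat >> p.py <<'E'
yw=np.radians(27.3);ah=np.array([np.cos(yw),np.sin(yw),0]);c35,s35=np.cos(np.radians(35)),np.sin(np.radians(35))
a=ah*c35+np.array([0,0,s35]);zf=-a;xt=ah*s35-np.array([0,0,c35]);RP=np.c_[xt,np.cross(zf,xt),zf]
hole=np.array([.458,-.2245,.130])
E
python3 - <<'E'
from p import *
o=arm.get_obs();p0=o["tcp_pos"]+[0,0,.22];R0=o["tool_rot"]
tip=hole+.06*a;go(tip-RP@[-.0108,0,.164],RP,None,p0,R0)
print(tip-RP@[-.0108,0,.164])
E
```

```text
n 8 row [0.0743, 0.0739, 0.0233] [0.0006, -0.0099, -0.0156]
[ 0.62655708 -0.1375012   0.24963428]
```

>>> step_arm(plan=[0,0,0,-0.01,0,0,0,0,0,0,-0.03,0,0,0,0,0,0,-0.03,0,0,0,0,0,0,-0.03,0,0,0,0,0,0,-0.04,0,0,0,0,0,0,-0.04,0,0,0,0,0,0,-0.04,0,0,0,0,0,0,0,0,0,0])

```text
time_s: 4.78
tcp_pos: [0.6064, -0.2791, 0.2323]
tool_rot: [[0.01, 0.887, -0.462], [-0.006, -0.462, -0.887], [-1.0, 0.012, 0.001]]
force: [0.3, -0.4, -1.8]
opening: 0.0292
```

>>> step_arm(plan=[0.0743,0.0739,0.0233,0.0006,-0.0099,-0.0156,0,0.0743,0.0739,0.0233,0.0006,-0.0099,-0.0156,0,0.0743,0.0739,0.0233,0.0006,-0.0099,-0.0156,0,0.0743,0.0739,0.0233,0.0006,-0.0099,-0.0156,0,0.0743,0.0739,0.0233,0.0006,-0.0099,-0.0156,0,0.0743,0.0739,0.0233,0.0006,-0.0099,-0.0156,0,0.0743,0.0739,0.0233,0.0006,-0.0099,-0.0156,0,0.0743,0.0739,0.0233,0.0006,-0.0099,-0.0156,0])

```text
time_s: 5.45
tcp_pos: [0.626, -0.1367, 0.2491]
tool_rot: [[0.512, 0.455, -0.729], [0.264, -0.891, -0.371], [-0.818, -0.002, -0.576]]
force: [0.9, 1.0, -2.7]
opening: 0.0292
```

>>> step_arm(plan=[0,0,0,0,0,0,0,0,0,0,0,0,0,0])

```text
time_s: 5.62
tcp_pos: [0.6259, -0.137, 0.2489]
tool_rot: [[0.508, 0.461, -0.728], [0.264, -0.888, -0.378], [-0.82, -0.0, -0.572]]
force: [-0.1, -0.2, -2.0]
opening: 0.029
```

```bash
python3 - <<'E'
from p import *
import cv2,pickle
o=arm.get_obs();c=arm.capture("wrist");s=arm.capture("side");t=arm.capture("top");pickle.dump((o,c,s,t),open("w2.pkl","wb"))
print(o["time_s"],o["tcp_pos"],o["tool_rot"],o["joints"])
go(hole+.06*a-RP@[-.0108,0,.164],RP)
A=cv2.resize(c["img"][60:360,130:430],(600,600),interpolation=cv2.INTER_CUBIC)
B=cv2.resize(s["img"][170:320,220:420],(400,300));C=cv2.resize(t["img"][170:335,205:345],(255,300))
im=np.zeros((600,800,3),np.uint8)
im[:,:500]=A[:,50:550];im[:300,500:]=B[:,:300];im[300:,500:755]=C
cv2.imwrite("pics/w2.png",im)
E
```

```text
5.6167 [ 0.62589146 -0.13700978  0.24891883] [[ 5.07680736e-01  4.60795557e-01 -7.27961348e-01]
 [ 2.63631170e-01 -8.87506311e-01 -3.77930091e-01]
 [-8.20218798e-01 -4.54753644e-05 -5.72049930e-01]] [-29.42452455  22.86068831 103.64891434  45.34942329  42.3272573
   1.70630575]
n 1 row [0.0012, 0.0017, 0.0007] [-0.0007, -0.0004, -0.0008]
```

View pics/w2.png

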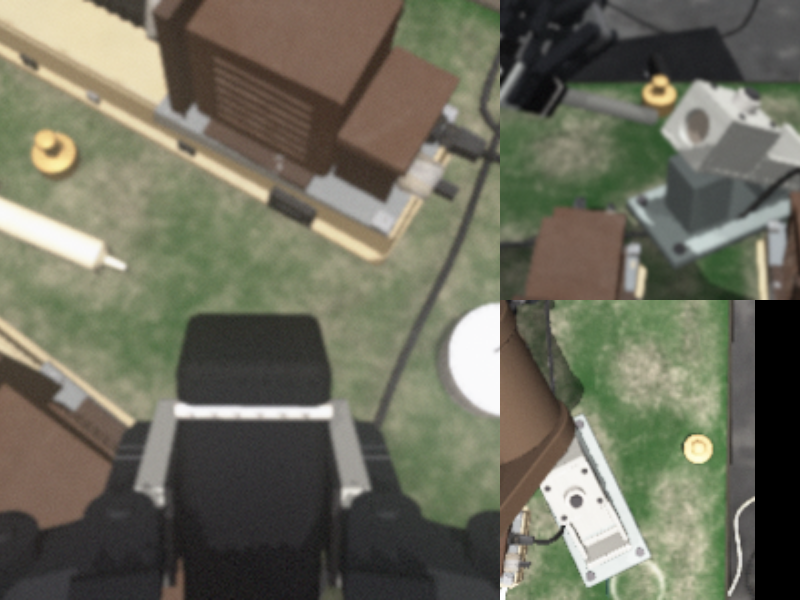

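The wrist crop shows only the handle, straight in the jaws. The side panel shows the rod tip at about (658,117), just short of the hole at (693,123). I'll move to within 12 mm and check the alignment there.

>>> step_arm(plan=[0.0012,0.0017,0.0007,0,0,0.01,0,0,0,0,0,0,0.015,0,0,0,0,0,0,0.015,0,0,0,0,0,0,0.007,0,0,0,0,0,0,0,0,0,0,0,0,0,0,0])

```text
time_s: 6.27
tcp_pos: [0.5926, -0.1554, 0.2218]
tool_rot: [[0.511, 0.457, -0.728], [0.263, -0.889, -0.374], [-0.819, -0.001, -0.575]]
force: [0.6, 1.0, -2.5]
opening: 0.0289
```

```bash
python3 - <<'E'
from h import *
from p import *
o=arm.get_obs();s=arm.capture("side");pickle.dump((o,s),open("w3.pkl","wb"))
R=o["tool_rot"];p=o["tcp_pos"];f=5;x0,y0=260,200
X=[p+R@[-.0108,0,.164],p+R@[-.0108,0,.049],hole,p+R@[-.0108,.007,.164],p+R@[-.0108,-.007,.164]]
I=cv2.resize(s["img"][y0:y0+100,x0:x0+140],None,fx=f,fy=f,interpolation=cv2.INTER_CUBIC)
print(p,R@[0,0,1],((X[0]-hole)@R))
for q,k in zip(proj(s,X),[(0,0,255),(0,0,255),(255,0,0),(0,255,255),(0,255,255)]):
    u=((q+.5-[x0,y0])*f-.5);print(u.round(0));cv2.drawMarker(I,tuple(int(v) for v in u),k,cv2.MARKER_CROSS,10,1)
th=np.linspace(0,2*np.pi,60);c=np.array([hole+.016*(np.cos(t)*RP[:,0]+np.sin(t)*RP[:,1]) for t in th])
u=((proj(s,c)+.5-[x0,y0])*f-.5).astype(int);cv2.polylines(I,[u],True,(255,0,0),1)
cv2.imwrite("pics/s3.png",I)
E
```

```text
[ 0.59256285 -0.1554406   0.22184735] [-0.72823499 -0.37365674 -0.57450364] [ 9.16057129e-04 -1.48798036e-06 -1.25645237e-02]
[262. 164.]
[ 30. 108.]
[286. 167.]
[251. 152.]
[272. 176.]
```

View pics/s3.png

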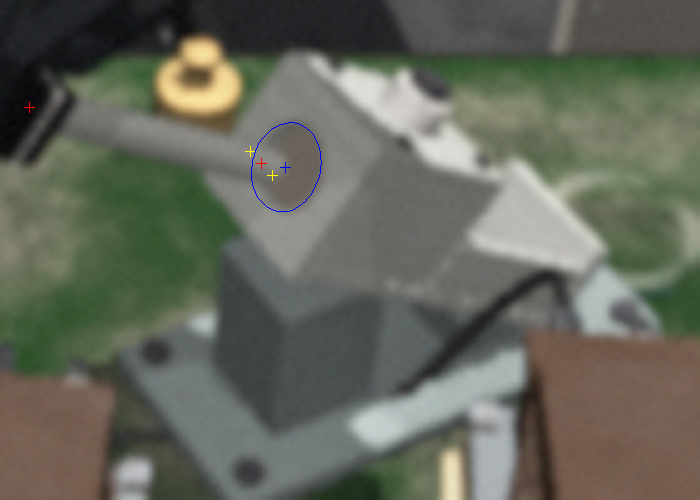

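The hole outline overlays well and the rod is aligned with it, centre line heading into the hole. The handle looks a few mm farther forward than modelled, so I'll find the prism by contact.

>>> step_arm(plan=[0,0,0,-0.001,0,0.004,0,0,0,0,0,0,0.004,0,0,0,0,0,0,0,0])

```text
time_s: 6.57
tcp_pos: [0.5855, -0.1581, 0.2177]
tool_rot: [[0.51, 0.458, -0.728], [0.264, -0.889, -0.374], [-0.819, -0.001, -0.574]]
force: [-0.3, -0.3, -3.1]
opening: 0.0291
```

>>> step_arm(plan=[0,0,0,0,0,0.004,0,0,0,0,0,0,0,0])

```text
time_s: 6.73
tcp_pos: [0.5826, -0.1597, 0.2153]
tool_rot: [[0.51, 0.457, -0.728], [0.264, -0.889, -0.374], [-0.819, -0.001, -0.574]]
force: [-0.5, -0.2, -1.9]
opening: 0.0294
```

>>> step_arm(plan=[0,0,0,0,0,0.003,0,0,0,0,0,0,0,0])

```text
time_s: 6.9
tcp_pos: [0.5805, -0.1608, 0.2137]
tool_rot: [[0.51, 0.457, -0.728], [0.264, -0.889, -0.374], [-0.818, -0.001, -0.575]]
force: [0.4, 0.2, -1.0]
opening: 0.0294
```

>>> step_arm(plan=[0,0,0,0,0,0.003,0,0,0,0,0,0,0,0])

```text
time_s: 7.07
tcp_pos: [0.5783, -0.162, 0.2119]
tool_rot: [[0.51, 0.457, -0.728], [0.264, -0.889, -0.374], [-0.819, -0.001, -0.574]]
force: [-1.0, 0.4, -2.0]
opening: 0.0292
```

>>> step_arm(plan=[0,0,0,0,0,0.003,0,0,0,0,0,0,0,0])

```text
time_s: 7.23
tcp_pos: [0.5761, -0.1631, 0.2102]
tool_rot: [[0.51, 0.457, -0.728], [0.264, -0.889, -0.374], [-0.819, -0.001, -0.574]]
force: [0.1, -0.1, -1.6]
opening: 0.0288
```

>>> step_arm(plan=[0,0,0,0,0,0.003,0,0,0,0,0,0,0,0])

```text
time_s: 7.4
tcp_pos: [0.575, -0.1641, 0.2097]
tool_rot: [[0.513, 0.457, -0.727], [0.264, -0.889, -0.373], [-0.817, -0.001, -0.577]]
force: [4.7, 4.0, 2.6]
opening: 0.0289
```

>>> step_arm(plan=[0,0,0,0,0,0.003,0,0,0,0,0,0,0,0])

```text
time_s: 7.57
tcp_pos: [0.5732, -0.1651, 0.2084]
tool_rot: [[0.514, 0.457, -0.726], [0.264, -0.889, -0.373], [-0.816, 0.0, -0.577]]
force: [7.8, 4.7, 4.5]
opening: 0.029
```

>>> step_arm(plan=[0,0,0,0,0,0.003,0,0,0,0,0,0,0,0])

```text
time_s: 7.73
tcp_pos: [0.5711, -0.1662, 0.2068]
tool_rot: [[0.514, 0.457, -0.726], [0.264, -0.889, -0.373], [-0.816, 0.0, -0.578]]
force: [8.4, 3.9, 4.7]
opening: 0.0293
```

>>> step_arm(plan=[0,0,0,0,0,0.003,0,0,0,0,0,0,0,0])

```text
time_s: 7.9
tcp_pos: [0.569, -0.1674, 0.2051]
tool_rot: [[0.514, 0.457, -0.726], [0.264, -0.889, -0.373], [-0.816, 0.0, -0.578]]
force: [8.2, 5.2, 5.2]
opening: 0.0292
```

Contact came at the expected depth, with about 12 N directed along the slope. Continuing the push.

>>> step_arm(plan=[0,0,0,0,0,0.005,0,0,0,0,0,0,0.005,0,0,0,0,0,0,0.005,0,0,0,0,0,0,0.005,0])

```text
time_s: 8.23
tcp_pos: [0.5546, -0.1749, 0.1938]
tool_rot: [[0.514, 0.457, -0.726], [0.264, -0.889, -0.374], [-0.816, 0.001, -0.578]]
force: [11.1, 5.6, 7.4]
opening: 0.029
```

>>> step_arm(plan=[0,0,0,0,0,0.005,0,0,0,0,0,0,0.005,0,0,0,0,0,0,0.005,0,0,0,0,0,0,0.005,0])

```text
time_s: 8.57
tcp_pos: [0.5385, -0.1825, 0.1807]
tool_rot: [[0.511, 0.458, -0.728], [0.263, -0.889, -0.374], [-0.818, -0.0, -0.575]]
force: [-0.2, -0.3, -1.8]
opening: 0.0292
```

>>> step_arm(plan=[0,0,0,0,0,0.005,0,0,0,0,0,0,0.005,0,0,0,0,0,0,0.005,0,0,0,0,0,0,0.004,0,0,0,0,0,0,0,0])

```text
time_s: 8.98
tcp_pos: [0.5242, -0.1899, 0.1693]
tool_rot: [[0.511, 0.457, -0.728], [0.264, -0.89, -0.373], [-0.818, -0.002, -0.575]]
force: [-0.6, -0.2, -2.1]
opening: 0.0289
```

```bash
python3 - <<'E'
from h import *
from p import *
s=arm.capture("side")["img"];t=arm.capture("top")["img"]
o=arm.get_obs();print(o["time_s"],o["tcp_pos"],o["force"],o["opening"],(o["tcp_pos"]+o["tool_rot"]@[-.0108,0,.164]-hole)@RP)
im=np.zeros((600,800,3),np.uint8)
A=cv2.resize(s[195:315,260:420],(800,600),interpolation=cv2.INTER_CUBIC);B=cv2.resize(t[230:335,205:300],None,fx=3.5,fy=3.5)
im[:]=A;im[600-B.shape[0]:,800-B.shape[1]:]=B
cv2.imwrite("pics/s4.png",im)
E
```

```text
9.0833 [ 0.52455078 -0.18969752  0.1695122 ] [ 0.45922374  0.73206061 -1.79066075] 0.02918019966301318 [ 8.21306132e-05 -7.49812322e-04  7.98290821e-02]
```

View pics/s4.png

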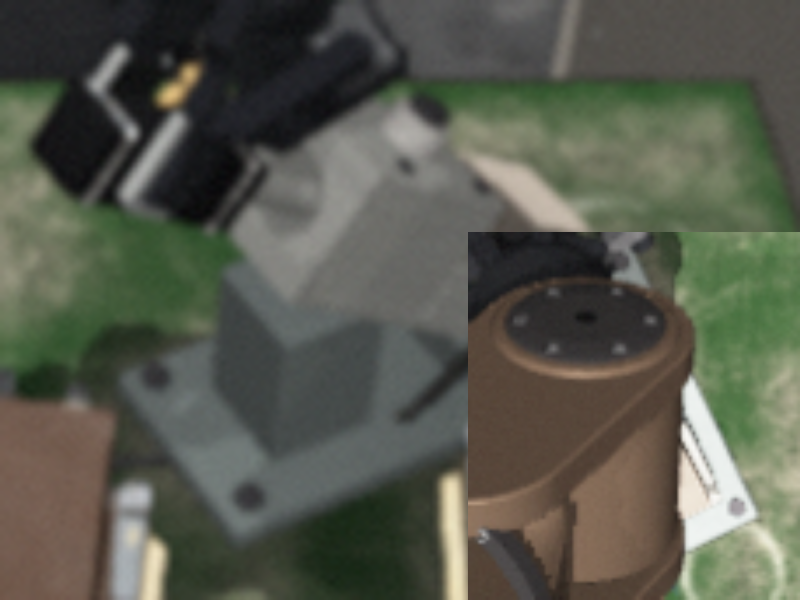

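The mould blocks most of the tray in this view. The force has dropped to zero with the tip about 80 mm in, past the 73 mm mouth, so the prism is out. Retracting, then checking.

>>> step_arm(plan=[0,0,0,0,0,-0.01,0,0,0,0,0,0,-0.02,0,0,0,0,0,0,-0.02,0,0,0,0,0,0,-0.02,0,0,0,0,0,0,-0.02,0,0,0,0,0,0,-0.02,0,0,0,0,0,0,-0.02,0,0,0,0,0,0,-0.01,0])

```text
time_s: 9.75
tcp_pos: [0.6281, -0.1363, 0.2516]
tool_rot: [[0.512, 0.458, -0.727], [0.263, -0.889, -0.375], [-0.818, 0.0, -0.575]]
force: [-0.6, -0.5, -1.7]
opening: 0.0289
```

```bash
python3 - <<'E'
from h import *
from p import *
o=arm.get_obs();print(o["time_s"],o["tcp_pos"],o["force"],o["opening"])
s=arm.capture("side")["img"];t=arm.capture("top")["img"];w=arm.capture("wrist")["img"]
im=np.zeros((600,800,3),np.uint8)
im[:300,:400]=cv2.resize(s[190:310,260:420],(400,300),interpolation=cv2.INTER_CUBIC)
im[:300,400:]=cv2.resize(w,(400,300));B=cv2.resize(t[170:335,205:345],(255,300));im[300:,:255]=B
im[300:,300:700]=cv2.resize(t[225:345,200:360],(400,300),interpolation=cv2.INTER_CUBIC)
cv2.imwrite("pics/s5.png",im)
# reverse path then to lay-down
R0=o["tool_rot"];p0=o["tcp_pos"]
go(np.array([.605,-.278,.23]),down(-117.5),None,p0,R0)
E
```

```text
9.75 [ 0.62806591 -0.13632279  0.25159003] [-0.61698197 -0.45080795 -1.68639357] 0.028935972393884447
n 8 row [-0.0744, -0.0742, -0.0236] [-0.002, 0.0111, 0.0148]
```

View pics/s5.png

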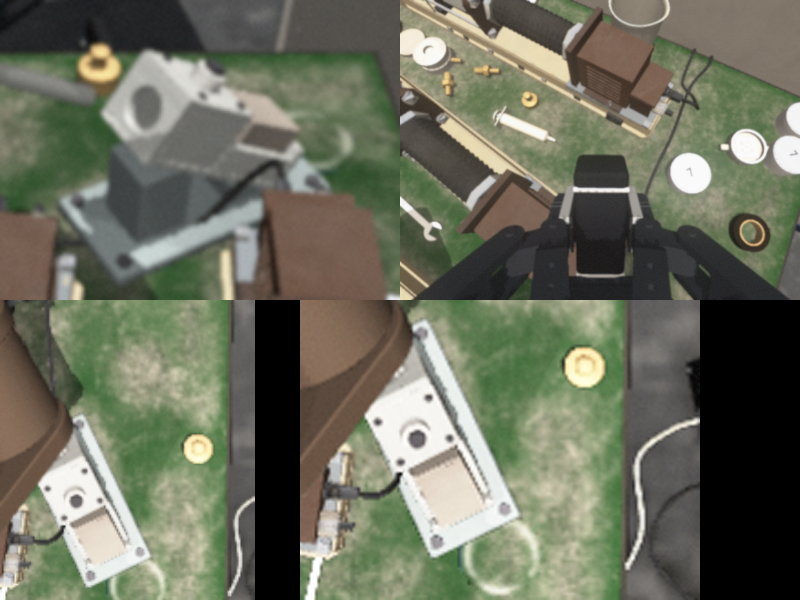

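The top crops show the prism (about (447,497)) lying in the tray against the end stop, with a dark gap to the mould, and the weight undisturbed. Now I'll lay the bar back where it was.

>>> step_arm(plan=[-0.0744,-0.0742,-0.0236,-0.002,0.0111,0.0148,0,-0.0744,-0.0742,-0.0236,-0.002,0.0111,0.0148,0,-0.0744,-0.0742,-0.0236,-0.002,0.0111,0.0148,0,-0.0744,-0.0742,-0.0236,-0.002,0.0111,0.0148,0,-0.0744,-0.0742,-0.0236,-0.002,0.0111,0.0148,0,-0.0744,-0.0742,-0.0236,-0.002,0.0111,0.0148,0,-0.0744,-0.0742,-0.0236,-0.002,0.0111,0.0148,0,-0.0744,-0.0742,-0.0236,-0.002,0.0111,0.0148,0])

```text
time_s: 10.57
tcp_pos: [0.6022, -0.2807, 0.2274]
tool_rot: [[-0.006, 0.888, -0.46], [-0.0, -0.46, -0.888], [-1.0, -0.005, 0.003]]
force: [-0.6, 0.2, -2.8]
opening: 0.0292
```

>>> step_arm(plan=[0,0,0,0,0,0,0,0,0,0,0,0,0,0])

```text
time_s: 10.73
tcp_pos: [0.6029, -0.2792, 0.2269]
tool_rot: [[-0.003, 0.886, -0.463], [0.003, -0.463, -0.886], [-1.0, -0.004, -0.001]]
force: [-0.2, 1.1, -2.9]
opening: 0.0291
```

```bash
python3 - <<'E'
from p import *
o=arm.get_obs();print(o["tcp_pos"],o["tool_rot"])
go(np.array([.605,-.278,.05]),down(-117.5),6)
E
```

```text
[ 0.60289858 -0.27920047  0.2269486 ] [[-0.00259751  0.8860974  -0.4634918 ]
 [ 0.00303447 -0.46348425 -0.88609996]
 [-0.99999202 -0.00370811 -0.00148493]]
n 6 row [-0.0003, -0.0002, 0.0006] [0.0295, 0.0003, -0.0003]
```

>>> step_arm(plan=[-0.0003,-0.0002,0.0006,0.03,0,0,0,-0.0003,-0.0002,0.0006,0.04,0,0,0,-0.0003,-0.0002,0.0006,0.04,0,0,0,0,0,0.002,0.04,0,0,0,0,0,0,0.03,0,0,0,0,0,0,0.02,0,0,0,0,0,0,0.01,0,0,0,0,0,0,0,0,0,0])

```text
time_s: 11.4
tcp_pos: [0.6018, -0.2785, 0.0161]
tool_rot: [[-0.002, 0.886, -0.463], [0.001, -0.463, -0.886], [-1.0, -0.002, -0.0]]
force: [-0.1, -0.2, -2.0]
opening: 0.0289
```

>>> step_arm(plan=[0,0,0,0.006,0,0,0,0,0,0,0.003,0,0,0,0,0,0,0,0,0,0])

```text
time_s: 11.65
tcp_pos: [0.6035, -0.2795, 0.01]
tool_rot: [[0.003, 0.887, -0.462], [-0.002, -0.462, -0.887], [-1.0, 0.003, 0.001]]
force: [-0.0, 0.4, -2.2]
opening: 0.029
```

>>> step_arm(plan=[0,0,0,0.002,0,0,0,0,0,0,0,0,0,0])

```text
time_s: 11.82
tcp_pos: [0.6035, -0.2794, 0.0078]
tool_rot: [[0.002, 0.887, -0.462], [-0.002, -0.462, -0.887], [-1.0, 0.003, 0.001]]
force: [0.4, -0.5, -2.9]
opening: 0.0292
```

>>> step_arm(plan=[0,0,0,0.002,0,0,0,0,0,0,0,0,0,0])

```text
time_s: 11.98
tcp_pos: [0.6034, -0.2793, 0.0053]
tool_rot: [[0.002, 0.887, -0.462], [-0.002, -0.462, -0.887], [-1.0, 0.002, 0.001]]
force: [-0.0, 0.5, -2.4]
opening: 0.0289
```

One more millimetre, then open and rise.

>>> step_arm(plan=[0,0,0,0.001,0,0,0,0,0,0,0,0,0,0,0,0,0,0,0,0,0.3,0,0,0,0,0,0,0.6,0,0,0,0,0,0,1,0,0,0,0,0,0,1,0,0,0,0,0,0,1,0,0,0,0,0,0,1])

```text
time_s: 12.65
tcp_pos: [0.6034, -0.2794, 0.0044]
tool_rot: [[0.002, 0.887, -0.462], [-0.002, -0.462, -0.887], [-1.0, 0.002, 0.001]]
force: [0.1, 0.4, 0.3]
opening: 0.0847
```

>>> step_arm(plan=[0,0,0,0,0,0,1,0,0,0,-0.015,0,0,1,0,0,0,-0.03,0,0,1,0,0,0,-0.04,0,0,1,0,0,0,-0.04,0,0,1,0,0,0,-0.04,0,0,1,0,0,0,-0.04,0,0,1,0,0,0,0,0,0,1])

```text
time_s: 13.32
tcp_pos: [0.6052, -0.2802, 0.2179]
tool_rot: [[0.012, 0.887, -0.462], [-0.008, -0.461, -0.887], [-1.0, 0.014, 0.001]]
force: [0.4, 0.0, 0.3]
opening: 0.0854
```

```bash
python3 - <<'E'
from h import *
from p import *
o=arm.get_obs();print(o["time_s"],o["tcp_pos"],o["force"],o["opening"])
s=arm.capture("side")["img"];t=arm.capture("top")["img"];w=arm.capture("wrist")["img"]
im=np.zeros((600,800,3),np.uint8)
im[:300,:500]=cv2.resize(s[190:310,215:415],(500,300),interpolation=cv2.INTER_CUBIC)
im[300:,:400]=cv2.resize(w,(400,300))
im[300:,400:800]=cv2.resize(t[215:335,200:360],(400,300),interpolation=cv2.INTER_CUBIC)
cv2.imwrite("pics/s6.png",im)
E
```

```text
13.3167 [ 0.60520929 -0.28016414  0.21786302] [0.44499151 0.0439733  0.33267321] 0.08536827989952155
```

View pics/s6.png

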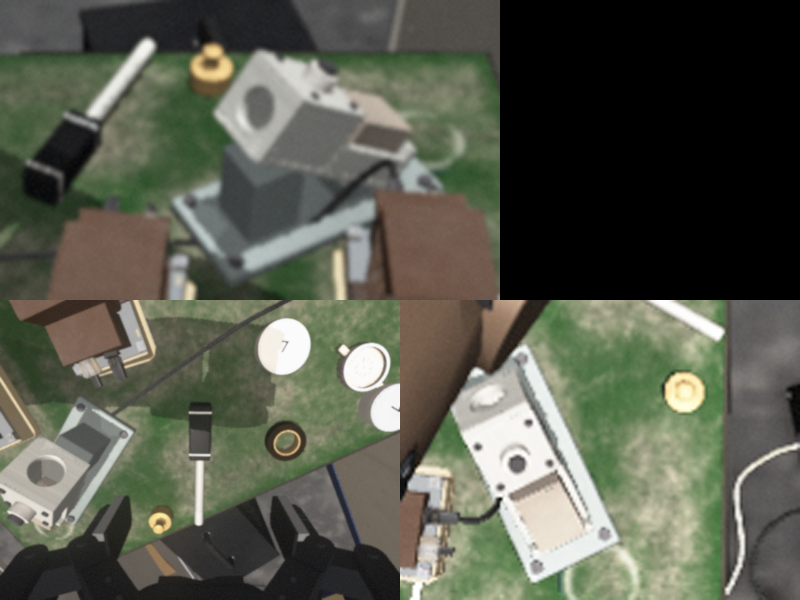

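The bar lies flat on the bench, clear of the stand. The prism is in the tray, and the weight, tape and tin have not moved. The gripper is open and well above everything.

```bash
python3 -c "
from bench import arm
print(arm.sign_off())"
```

```text
the job is handed in; nothing more can be done
None
```

The prism is out of the mould and lies in the stand's tray. The push bar is back flat on the bench near where it started, clear of the stand. I handed the job in at about 13.5 s of robot time.

- **Push:** The rod met the prism about 2 mm sooner than my model predicted. Pushing took about 12 to 15 N along the slope. The force had dropped to zero by about 50 mm of push. I kept on until the rod tip was about 80 mm in, past the 73 mm mouth.
- **Last checks:** The final pictures show the prism at the end stop, with a gap between it and the mould. The weight, tape and tin are where they were. The gripper was open at z = 0.22 m, reading no outside force.
- **Disagreements:** In the side view the handle looked a few mm farther forward than I had modelled. I therefore found the prism by contact rather than relying on the model. The prism's final place was judged by eye, not measured.

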